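# Put the instrument's service tools back into their foam tray

## Task

Two service tools, an open-ended spanner and a T-handled key, lie loose on the lab bench. Put each into the recess of its own shape in the dark foam tray, turned the way the recess asks, and press it down past the rubber nubs until it lies fully home on the recess floor. Let go of both and leave the rack, bottle, beaker and jar where they stand.

Things in the scene. Friction and masses are not known exactly. Their poses are not given: they have to be found in the camera images.
- tray: Dark foam tool tray with a pale grey recess floor, 190 (x) by 200 (y) by 20 mm high, fixed. Origin: centre of its underside, z up. Two recesses 12 mm deep (floor 8 mm above the bench), long along tray x: the tools' outlines with 3 mm room all round. A finger channel, tray x from -24 to +24 mm, as deep, crosses the tray along y, for fingers beside the tools.
- spanner_recess (a point): Where the spanner's origin belongs when home: mid-thickness point of the spanner recess, at tray (0, +42, 15) mm; axes as the tray's; the spanner's +x goes along tray +x. Two facing pairs of sprung rubber nubs stand 4 mm out of its walls: a tool just laid in stops 3 to 8 mm short of home; a push of up to about 15 N down on its middle snaps it in.
- spanner_recess_head (a point): Where the spanner's head point belongs: centre of the wide head pocket, at tray (+55, +42, 15) mm; the pocket is 46 along x by 50 mm.
- key_recess (a point): Where the key's origin belongs when home: mid-thickness point of the key recess, at tray (0, -42, 15) mm; axes as the tray's; the key's +x goes along tray +x, its crossbar on the tray's -x side. Two facing pairs of sprung rubber nubs stand 4 mm out of its walls: a tool just laid in stops 3 to 8 mm short of home; a push of up to about 15 N down on its middle snaps it in.
- key_recess_bar (a point): Where the middle of the key's crossbar belongs: at tray (-52, -42, 15) mm; the crossbar slot is 28 along x by 96 mm.
- spanner: Open-ended steel spanner lying flat on the bench, 150 mm long, 14 mm thick throughout, 0.11 to 0.22 kg. Origin on the handle at mid-thickness (7 mm above the bench at the start), near its centre of mass, a good place to grip. +x runs towards the jaws, z up; either face may be up. Handle 18 mm wide from x = -75 to +35 mm, head 44 mm wide from +35 to +75 mm with a 20 mm jaw opening.
- spanner_head (a point): Centre of the spanner's head, at spanner (+55, 0, 0) mm.
- key: T-handled key lying flat on the bench, 14 mm thick throughout, 0.10 to 0.20 kg. Origin on the shaft at mid-thickness (7 mm above the bench at the start), near its centre of mass, a good place to grip. +x runs along the shaft away from the crossbar, z up; either face may be up. Grey crossbar 90 mm (y) by 22 mm (x from -63 to -41 mm); steel shaft 16 mm wide from -41 to +55 mm, 22 mm wide at its end, from +55 to +75 mm.
- key_bar (a point): Middle of the key's crossbar, at key (-52, 0, 0) mm.
- rack: Yellow tube rack, 130 by 130 by 46 mm, bystander; origin at the centre of its underside.
- bottle: Clear bottle with a cap, 66 mm across, 130 mm high, bystander; origin at the centre of its underside.
- beaker: Glass beaker, 70 mm across, 90 mm high, bystander; origin at the centre of its underside.
- jar: White jar, 56 mm across, 70 mm high, bystander; origin at the centre of its underside.
Mind the look-alikes: they are no part of the job. What is shaped like the spanner but orange is not meant. What is shaped like the key but pink is not meant.

How it is judged (in metres and radians):
At the end, for the whole second after the job is handed in: Spanner and key each lie at rest in their own recess: origin within 6 mm sideways and 2 mm in height of its seated point, head (or crossbar) point within 8 mm of its own, lying flat within 0.06 rad (z of spanner in the frame of tray between 0.013 and 0.017 m and horizontal distance between spanner and spanner_recess below 0.006 m and distance between spanner_head and spanner_recess_head below 0.008 m and angle between the z axis of each of spanner, key and the z axis of tray, either way round below 0.06 rad and linear speed of each of spanner, key below 0.02 m/s and z of key in the frame of tray between 0.013 and 0.017 m and horizontal distance between key and key_recess below 0.006 m and distance between key_bar and key_recess_bar below 0.008 m); the robot touches nothing.
It fails at once if the rack is pushed more than 30 mm or tipped over (distance of rack from where it was at the start of the episode above 0.03 m or angle between rack's own z axis and vertical above 0.5 rad).
It fails at once if the bottle is pushed more than 30 mm or tipped over (distance of bottle from where it was at the start of the episode above 0.03 m or angle between bottle's own z axis and vertical above 0.5 rad).
It fails at once if the beaker is pushed more than 30 mm or tipped over (distance of beaker from where it was at the start of the episode above 0.03 m or angle between beaker's own z axis and vertical above 0.5 rad).
It fails at once if the jar is pushed more than 30 mm or tipped over (distance of jar from where it was at the start of the episode above 0.03 m or angle between jar's own z axis and vertical above 0.5 rad).
It also fails if it takes over 64 s, if anything falls off the work surface, if the arm or the gripper's body presses on something with over 40 N, if the wrist force passes 120 N, or if a joint passes its speed limit or range.

## Robot

A 6-joint arm with a two-finger parallel gripper is mounted at the origin on the work surface. World frame = base frame: x ahead of the robot, y to its left, z up, the work surface at z = 0. Lengths are in mm, angles in rad, forces in N, time in s.
With the tool pointing down it reaches from about 425 to 925 mm from the base axis. Payload 12.5 kg.
Tool frame: the origin (TCP) lies between the finger pads; the fingertips stand 14 mm ahead of it and the grasp point (between the pads) lies 5 mm behind it (r.tip_reach is the distance from the TCP to the fingertips, in mm); z points along the fingers, y is the line along which they close (so a half turn about z gives the same grasp; the last joint's range is limited). The gripper opens to 85 mm and grips with 20 to 120 N. Pads are 22 mm wide; open, the fingers measure 114 mm over their backs; the gripper's body (76 mm by 85 mm) begins 54 mm behind the grasp point. The pads swing forward as they close: fully open they stand 13 mm farther back than shut.
Start: joints at [-1.42, 0.491, 1.559, -0, 1.092, -0.106], TCP at [158.764, -604.517, 212.127] pointing down, gripper open.
Joint ranges: [-3.1, 3.1], [-0.84, 2.19], [0.05, 2.79], [-1.13, 4.28], [0.06, 2.93], [-2.69, 2.69]. Speed limits (rad/s): [2.22, 2.22, 2.79, 3.14, 3.14, 3.14].

## Interface

Orientations are given as a unit quaternion [w, x, y, z].
In Python, from rig import r gives the robot as it stands.
- The arm moves only by the tool apply_moves, never from a script. Its argument "increments" is a list of rows, each a list of 5 numbers: the shift along the tool's x, y, z in mm, then the turn about the tool's z in degrees, then the finger opening in mm, from 0 to 85.4. In form: [[tx, ty, tz, turn, jaw], ...]. A call has 1 to 5 rows; each row shifts and turns the commanded pose from where the row before left it, along the tool's axes as they then stand; what a row does not reach is not made up. A row lasts 1/10 s, in which the tool goes at most 50 mm and 8.59 degrees, less where a joint would pass 70% of its speed; a pose out of reach is approached as far as the arm can. A call is refused whole if a number of a shift passes 50 or a number of a turn 8.59, either way. A call with a gripper value outside its range is refused whole. The fingers move at their own pace and stop on an object; "newtons" is the grip in N (left out, the last holds). Time passes only in rows, so rows that do not move let the fingers close. It gives the time, the measured TCP pose, the force, the opening and the grip force at its end, in the units of the state.
- r.observe(): the state, without advancing time (a new reading comes with each control period).
- r.camera(name): name is "scene" or "top" or "wrist"; returns the picture (480x640x3 uint8, red, green, blue); there is no depth.
- r.camera_model(name): a dict with "fov_y" (degrees; the focal length in pixels is half the picture's height over the tangent of half this angle, whatever the lens; pixels are square), "cx", "cy" (the principal point, pixels), "R" (3x3) and "t" (3): a world point X has camera coordinates R X + t. Camera axes: x right, y down, z forward; pixel columns grow to the right and rows downward; lengths in mm; the calibration is good to about 2 mm. A picture is of the moment at which its call begins: read the wrist's pose just before it. camera_model takes no time and is no camera call; for the wrist camera it gives the pose at the moment of the call.
- r.hand_in(): hands the job in; it is judged then, once.
The state is a dict: "time": time; "q": joint angles; "qvel": joint speeds; "joint_efforts": joint torques, N m; "position": TCP position; "eef_rot": TCP orientation; "force": force on the tool from outside, world axes, zero at the start; "ft_torque": the same for the moment, N m; "opening": opening from 0.0 (shut) to 1.0 (fully open); "grasp_force": force on a finger pad.
Only numpy, scipy, OpenCV 4.12 (cv2) and the standard library are available. Lean on these libraries where they do the work, as an engineer would, in place of code of your own. Each camera call takes 0.05 s, during which the arm holds its last target. There are 200 camera calls.

## Working session

There is one attempt and no reset: what is moved stays moved. The work goes in short steps, Python scripts to look and compute and a tool call to move; the robot and the scene stay as the last step left them, time stands still between calls to the robot, and variables do not carry over. Pictures are saved under pics/ and viewed, at most 10 in all, crops included, and the job is handed in when it is done.

Besides the shell and the picture viewer there is one more tool, called after "Emit:" as name(argument=value, ...) on one line, values as JSON. apply_moves: Moves the arm, as the interface text tells. Its arguments: {"type":"object","properties":{"increments":{"type":"array"},"newtons":{"type":"number"}},"required":["increments"]}

```bash
mkdir -p pics; ls; python3 - <<'E'
from rig import r
import cv2,numpy as np
s=r.observe();print(s)
for n in("top","scene"):
    im=r.camera(n);cv2.imwrite(f"pics/{n}0.png",im[:,:,::-1]);m=r.camera_model(n);print(n,m)
E
```

```text
pics
{'time': 0.0, 'q': array([-1.41958901e+00,  4.91571714e-01,  1.55949520e+00,  1.92817810e-05,
        1.09171645e+00, -1.05581529e-01]), 'qvel': array([ 0.00045166,  0.00070319, -0.00020927, -0.00049102, -0.00056341,
       -0.00237884]), 'joint_efforts': array([-2.07401266e-03, -6.18454456e+01, -2.61594737e+01, -1.72284194e-04,
        4.12353533e-03,  2.35256380e-05]), 'position': array([ 158.7312804 , -604.22474105,  211.50445295]), 'eef_rot': array([-5.95397070e-04,  9.91769147e-01,  1.28037513e-01, -5.02999529e-06]), 'force': array([0.270628  , 0.96228124, 0.13788136]), 'ft_torque': array([-0.0176625 , -0.06269081,  0.01138178]), 'grasp_force': 0.0, 'opening': 0.9983151434847515}
top {'fov_y': 49.97880257122687, 'cx': 315.570655998055, 'cy': 244.26996935920698, 'R': array([[-0.02240634, -0.99967382,  0.01225591],
       [-0.99214553,  0.02072522, -0.1233601 ],
       [ 0.12306585, -0.0149237 , -0.99228629]]), 't': array([-34.4843992 , 573.68813173, 912.50023875])}
scene {'fov_y': 51.933956231512504, 'cx': 318.4929024355262, 'cy': 238.1176317432006, 'R': array([[ 0.4390898 ,  0.89832271, -0.01471266],
       [ 0.76090535, -0.38052947, -0.52556672],
       [-0.47772711,  0.21957605, -0.85062516]]), 't': array([-217.9718764 , -394.00687295, 1282.80532489])}
```

View pics/top0.png

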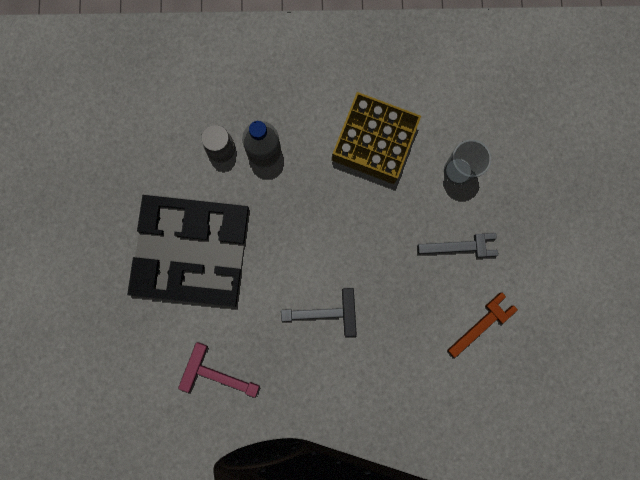

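View pics/scene0.png

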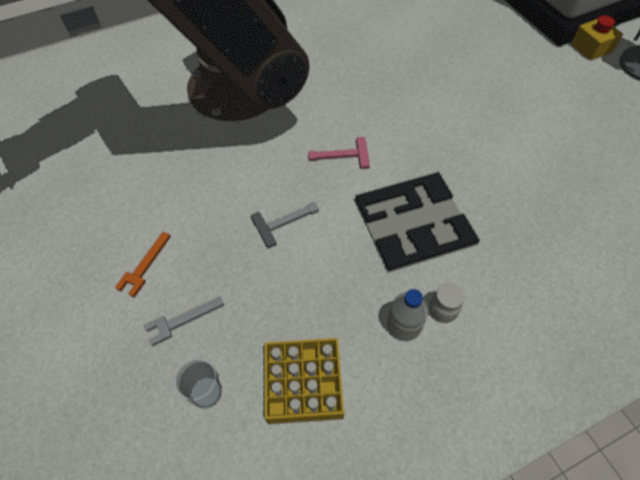

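```bash
cat > h.py <<'E'
import numpy as np,cv2
def ray(m,uv,z):
    f=240/np.tan(np.radians(m["fov_y"])/2);uv=np.atleast_2d(uv).astype(float)
    d=np.c_[(uv[:,0]-m["cx"])/f,(uv[:,1]-m["cy"])/f,np.ones(len(uv))]@m["R"]
    c=-m["R"].T@m["t"];return (c+d*((z-c[2])/d[:,2])[:,None])[:,:2]
def proj(m,X):
    f=240/np.tan(np.radians(m["fov_y"])/2);p=np.atleast_2d(X)@m["R"].T+m["t"]
    return p[:,:2]/p[:,2:]*f+[m["cx"],m["cy"]]
E
python3 - <<'E'
from h import *
im=cv2.imread("pics/top0.png")
a=cv2.resize(im[185:315,120:255],None,fx=4,fy=4,interpolation=cv2.INTER_CUBIC)
b=cv2.resize(im[220:345,270:510],None,fx=2.2,fy=2.2,interpolation=cv2.INTER_CUBIC)[:,:]
b=b[:, :528]
c=np.zeros((600,800,3),np.uint8)
a=a[:520,:540]
cv2.imwrite("pics/crop_tray.png",np.clip(a.astype(float)*1.6,0,255))
b=cv2.resize(im[220:345,270:510],None,fx=3.3,fy=3.3,interpolation=cv2.INTER_CUBIC)
cv2.imwrite("pics/crop_tools.png",np.clip(b.astype(float)*1.6,0,255))
E
```

```text
[ WARN:0@0.016] global loadsave.cpp:1063 imwrite_ Unsupported depth image for selected encoder is fallbacked to CV_8U.
```

View pics/crop_tray.png

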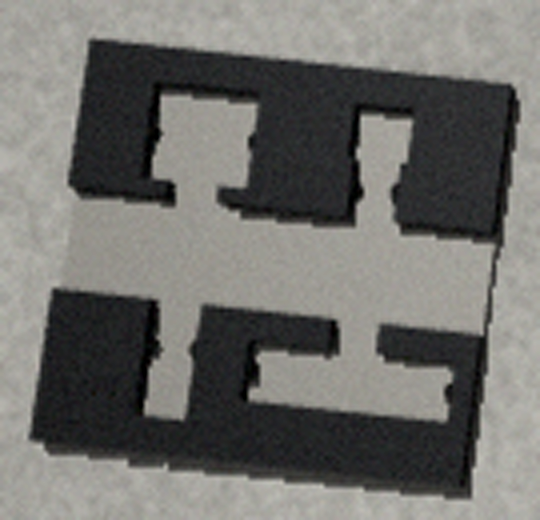

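View pics/crop_tools.png

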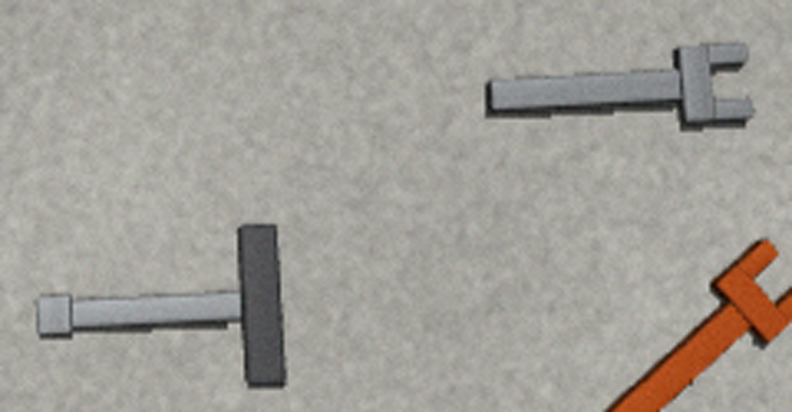

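The tray crop shows the spanner recess at left, about (168,250), with its head pocket up, and the key recess at right, about (213,250), with its bar slot down.
Candidates: spanner = grey (457,246), not orange (482,327). Key = grey with dark bar (320,312), not pink (218,372). The crop confirms both choices.

```bash
python3 - <<'E'
from h import *
from rig import r
m=r.camera_model("top")
A=lambda p:np.array(p)/4+[120,185]-.4
B=lambda p:np.array(p)/3.3+[270,220]-.35
c=ray(m,A([(90,40),(518,87),(470,496),(33,438)]),20);print("tray",c,c.mean(0))
for i in range(4):
    d=c[(i+1)%4]-c[i];print(np.hypot(*d),np.degrees(np.arctan2(d[1],d[0])))
# key top z=14: free end mid, bar mid ; spanner tail mid, head
k=ray(m,B([(38,317),(283-23,305)]),14);s=ray(m,B([(490,96),(750,82)]),14)
for n,(a,b) in(("key",k),("span",s)):
    d=b-a;print(n,a,b,np.hypot(*d),np.degrees(np.arctan2(d[1],d[0])))
o=r.observe();mw=r.camera_model("wrist");print(o["position"],mw)
C=-mw["R"].T@mw["t"];print("cam",C)
E
```

```text
tray [[676.02324793 278.0523597 ]
 [649.44770972  76.6333945 ]
 [458.51116951  99.92382621]
 [489.51851302 300.63881593]] [568.37516004 188.81209908]
203.16461003756862 -97.51628087897932
192.35177824876416 173.04541990955423
203.0959439538703 81.218115439864
187.8674110873791 -6.905117859434697
key [443.6421788   19.42297871] [ 447.50818667 -105.34657523] 124.82943405813454 -88.22524742345206
span [ 562.96337347 -240.5051037 ] [ 567.90002224 -390.30887072] 149.885086364991 -88.11255202091884
[ 158.6913364  -604.30013681  211.602668  ] {'fov_y': 68.2783480291821, 'cx': 323.6449927187305, 'cy': 236.233812616452, 'R': array([[ 0.25564529, -0.96677   , -0.0011151 ],
       [-0.92778803, -0.2456611 ,  0.28082021],
       [-0.27176249, -0.07075579, -0.95975974]]), 't': array([-623.87880996,  -38.1084581 ,  377.81961908])}
cam [ 226.81230925 -585.77615976  372.62200108]
```

```bash
cat >> h.py <<'E'
from scipy.spatial.transform import Rotation as Ro
def state(r):
    o=r.observe();q=o["eef_rot"];M=Ro.from_quat(q[[1,2,3,0]]).as_matrix()
    return o["time"],o["position"],np.degrees(np.arctan2(M[1,0],M[0,0])),o,M
def plan(r,x,y,z,al,n):
    "rows n: straight world line, yaw al (deg); shift in tool axes before the turn"
    t,p,a,o,M=state(r);print("now",round(t,2),p.round(1),round(a,2),"tilt",M[:,2].round(4))
    da=(al-a+180)%360-180;D=(np.array([x,y,z])-p)/n
    for i in range(n):
        c,s=np.cos(np.radians(a)),np.sin(np.radians(a))
        print([round(c*D[0]+s*D[1],1),round(s*D[0]-c*D[1],1),round(-D[2],1),round(-da/n,2)]);a+=da/n
E
python3 - <<'E'
from h import *
from rig import r
plan(r,530,-315,190,91.9,14)
E
```

```text
now 0.1 [ 158.7 -604.3  211.6] 14.71 tilt [-1.e-04  9.e-04 -1.e+00]
[np.float64(30.9), np.float64(-13.3), np.float64(1.5), np.float64(-5.51)]
[np.float64(32.0), np.float64(-10.2), np.float64(1.5), np.float64(-5.51)]
[np.float64(32.9), np.float64(-7.1), np.float64(1.5), np.float64(-5.51)]
[np.float64(33.4), np.float64(-3.9), np.float64(1.5), np.float64(-5.51)]
[np.float64(33.6), np.float64(-0.7), np.float64(1.5), np.float64(-5.51)]
[np.float64(33.5), np.float64(2.6), np.float64(1.5), np.float64(-5.51)]
[np.float64(33.1), np.float64(5.8), np.float64(1.5), np.float64(-5.51)]
[np.float64(32.4), np.float64(8.9), np.float64(1.5), np.float64(-5.51)]
[np.float64(31.4), np.float64(12.0), np.float64(1.5), np.float64(-5.51)]
[np.float64(30.1), np.float64(15.0), np.float64(1.5), np.float64(-5.51)]
[np.float64(28.5), np.float64(17.8), np.float64(1.5), np.float64(-5.51)]
[np.float64(26.7), np.float64(20.4), np.float64(1.5), np.float64(-5.51)]
[np.float64(24.6), np.float64(22.9), np.float64(1.5), np.float64(-5.51)]
[np.float64(22.3), np.float64(25.2), np.float64(1.5), np.float64(-5.51)]
```

Emit:
apply_moves(increments=[[31, -13, 1.5, -5.5, 85], [32, -10, 1.5, -5.5, 85], [33, -7, 1.5, -5.5, 85], [33.4, -4, 1.5, -5.5, 85], [33.6, -0.7, 1.5, -5.5, 85]])

```text
time: 0.6
position: [292.6, -500.6, 204.3]
eef_rot: [-0.0, 0.932, 0.362, -0.0]
force: [0.1, -0.9, -0.3]
opening: 0.994
grasp_force: 0.0
```

Emit:
apply_moves(increments=[[33.5, 2.6, 1.5, -5.5, 85], [33, 6, 1.5, -5.5, 85], [32.4, 9, 1.5, -5.5, 85], [31.4, 12, 1.5, -5.5, 85], [30, 15, 1.5, -5.5, 85]])

```text
time: 1.1
position: [425.5, -397.9, 196.8]
eef_rot: [-0.0, 0.819, 0.573, -0.0]
force: [-0.1, 0.3, -0.1]
opening: 0.995
grasp_force: 0.0
```

Emit:
apply_moves(increments=[[28.5, 18, 1.5, -5.5, 85], [26.7, 20.4, 1.5, -5.5, 85], [24.6, 23, 1.5, -5.5, 85], [22, 25, 1.5, -5.5, 85], [0, 0, 0, 0, 85]])

```text
time: 1.6
position: [533.2, -314.6, 190.4]
eef_rot: [-0.0, 0.694, 0.72, 0.0]
force: [-0.5, 0.8, 0.3]
opening: 0.999
grasp_force: 0.0
```

```bash
python3 - <<'E'
from h import *
from rig import r
m=r.camera_model("wrist");im=r.camera("wrist");cv2.imwrite("pics/w1.png",im[:,:,::-1])
np.save("w1.npy",m,allow_pickle=True)
t,p,a,o,M=state(r);print(t,p,a,o["force"],proj(m,[[565.4,-315.5,14],[563,-240,14],[568,-390,14]]))
E
```

```text
1.65 [ 531.96208263 -315.68988583  190.46868485] 91.86732676703988 [-0.11055425  0.66550615 -0.36995643] [[357.63857417 212.21725629]
 [360.35526696 131.2932832 ]
 [355.48916752 282.92927134]]
```

View pics/w1.png

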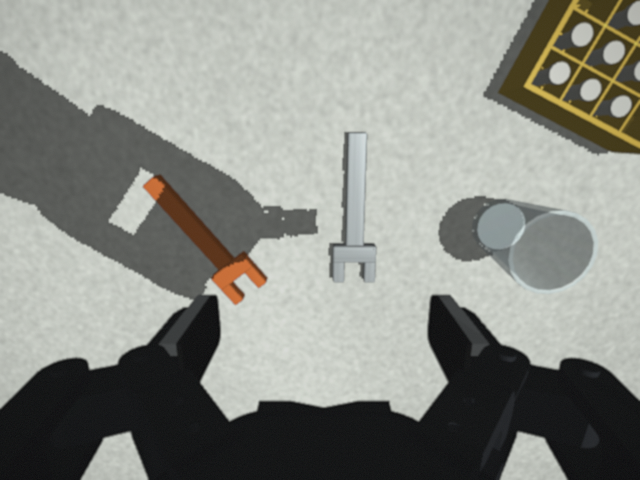

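Wrist view: the grey spanner runs from tail (357,132) to jaws (353,281). The beaker is at right (550,250) and the orange look-alike at left.

```bash
cat >> h.py <<'E'
def mask(im,roi,thr=6):
    "bluish-grey steel in BGR picture within roi x0,y0,x1,y1"
    x0,y0,x1,y1=roi;g=cv2.GaussianBlur(im,(3,3),0).astype(int)
    d=(g[:,:,0]-g[:,:,2])>thr;k=np.zeros_like(d);k[y0:y1,x0:x1]=d[y0:y1,x0:x1];return k
E
python3 - <<'E'
from h import *
from rig import r
m=np.load("w1.npy",allow_pickle=True).item();im=cv2.imread("pics/w1.png")
print(im[190,340:375].tolist()[::3],im[190,300],im[190,400])
k=mask(im,(320,115,390,300));print(k.sum())
for y in range(126,292,8):
    c=np.where(k[y])[0];print(y,(c.min(),c.max(),len(c)) if len(c) else None, im[y,int(c.mean())] if len(c) else 0)
c=np.where(k)[0];print(c.min(),c.max())
E
```

```text
[[200, 208, 203], [100, 103, 102], [89, 90, 87], [181, 180, 173], [187, 186, 179], [187, 187, 179], [192, 191, 183], [203, 202, 193], [176, 176, 169], [198, 205, 201], [199, 207, 202], [197, 205, 201]] [202 209 205] [193 201 197]
2755
126 None 0
134 (np.int64(349), np.int64(365), 17) [197 196 188]
142 (np.int64(349), np.int64(365), 17) [204 203 194]
150 (np.int64(349), np.int64(365), 17) [202 201 193]
158 (np.int64(349), np.int64(365), 17) [199 197 190]
166 (np.int64(348), np.int64(364), 17) [195 195 186]
174 (np.int64(348), np.int64(364), 17) [194 193 185]
182 (np.int64(348), np.int64(364), 17) [191 190 183]
190 (np.int64(348), np.int64(363), 16) [187 187 179]
198 (np.int64(348), np.int64(363), 16) [186 186 177]
206 (np.int64(348), np.int64(363), 16) [186 185 177]
214 (np.int64(348), np.int64(362), 15) [184 184 176]
222 (np.int64(348), np.int64(362), 15) [182 181 173]
230 (np.int64(348), np.int64(362), 15) [181 180 172]
238 (np.int64(347), np.int64(362), 16) [180 179 171]
246 (np.int64(349), np.int64(365), 5) [137 136 130]
254 (np.int64(334), np.int64(374), 41) [175 175 167]
262 (np.int64(335), np.int64(373), 17) [172 176 171]
270 (np.int64(334), np.int64(373), 18) [196 204 199]
278 (np.int64(334), np.int64(373), 18) [195 204 199]
286 None 0
133 280
```

```bash
python3 - <<'E'
from h import *
from rig import r
m=np.load("w1.npy",allow_pickle=True).item();im=cv2.imread("pics/w1.png")
k=mask(im,(320,115,390,300))
ys=np.arange(135,240);P=ray(m,[(np.where(k[y])[0].mean(),y) for y in ys],14)
vx,vy,x0,y0=cv2.fitLine(P.astype(np.float32),cv2.DIST_L2,0,.01,.01).ravel()
d=np.array([vx,vy])*(-1 if vy>0 else 1)
t=ray(m,[(357,132.5)],14)[0];h=ray(m,[(353.5,281)],14)[0]
s=[(q-[x0,y0])@d for q in(t,h)];print("len",s[1]-s[0]);O=np.array([x0,y0])+d*(s[0]+s[1])/2
print("origin",O,"yaw",np.degrees(np.arctan2(d[1],d[0])))
al=np.degrees(np.arctan2(-d[1],-d[0]))
plan(r,O[0],O[1],60,al,4)
E
```

```text
len 146.87154981656238
origin [ 563.013346   -314.54742378] yaw -87.88653
now 1.65 [ 532.  -315.7  190.5] 91.87 tilt [-7.e-04  5.e-04 -1.e+00]
[np.float64(0.0), np.float64(7.8), np.float64(32.6), np.float64(-0.06)]
[np.float64(0.0), np.float64(7.8), np.float64(32.6), np.float64(-0.06)]
[np.float64(0.0), np.float64(7.8), np.float64(32.6), np.float64(-0.06)]
[np.float64(0.0), np.float64(7.8), np.float64(32.6), np.float64(-0.06)]
```

Emit:
apply_moves(increments=[[0, 8, 33, 0, 60], [0, 8, 33, 0, 60], [0, 8, 33, 0, 60], [0, 7.3, 31.5, 0, 60], [0, 0, 20, 0, 60]])

```text
time: 2.15
position: [561.5, -316.4, 38.1]
eef_rot: [-0.001, 0.697, 0.717, -0.0]
force: [0.5, -0.7, 0.1]
opening: 0.702
grasp_force: 0.0
```

```bash
python3 - <<'E'
from h import *
from rig import r
print(r.tip_reach);plan(r,563,-314.5,17,92.1,2)
E
```

```text
14.0
now 2.15 [ 561.5 -316.4   38.1] 91.61 tilt [-0.0019  0.0012 -1.    ]
[np.float64(0.9), np.float64(0.8), np.float64(10.6), np.float64(-0.24)]
[np.float64(0.9), np.float64(0.8), np.float64(10.6), np.float64(-0.24)]
```

Emit:
apply_moves(increments=[[1, 0.8, 10, -0.3, 45], [0, 0, 9, 0, 40], [0, 0, 0, 0, 40], [0, 0, 0, 0, 40]])

```text
time: 2.55
position: [563.2, -315.5, 22.5]
eef_rot: [0.001, 0.695, 0.719, 0.0]
force: [-0.0, -0.1, 0.4]
opening: 0.472
grasp_force: 0.0
```

```bash
python3 - <<'E'
from h import *
from rig import r
plan(r,563,-314.5,17,92.1,1);print(r.observe()["force"])
E
```

```text
now 2.55 [ 563.2 -315.5   22.5] 91.99 tilt [ 9.e-04 -7.e-04 -1.e+00]
[np.float64(1.0), np.float64(-0.2), np.float64(5.5), np.float64(-0.11)]
[-0.02744987 -0.0658646   0.39634764]
```

Emit:
apply_moves(increments=[[1, 0, 5.5, 0, 40], [0, 0, 0, 0, 10], [0, 0, 0, 0, 5], [0, 0, 0, 0, 5], [0, 0, 0, 0, 5]], newtons=60)

```text
time: 3.05
position: [563.1, -314.2, 16.3]
eef_rot: [0.0, 0.695, 0.719, -0.0]
force: [0.9, 0.2, -0.6]
opening: 0.058
grasp_force: 0.0
```

Emit:
apply_moves(increments=[[0, 0, 0, 0, 5], [0, 0, 0, 0, 5], [0, 0, 0, 0, 5], [0, 0, 0, 0, 5]])

```text
time: 3.45
position: [563.0, -314.1, 16.1]
eef_rot: [0.0, 0.695, 0.719, -0.0]
force: [-0.2, -0.3, -0.1]
opening: 0.062
grasp_force: 0.0
```

```bash
python3 - <<'E'
from h import *
from rig import r
m=r.camera_model("wrist");im=r.camera("wrist")[:,:,::-1];cv2.imwrite("pics/w2.png",im)
im=r.camera("top")[:,:,::-1];cv2.imwrite("pics/t2.png",im)
E
```

```text
(no output)
```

View pics/w2.png

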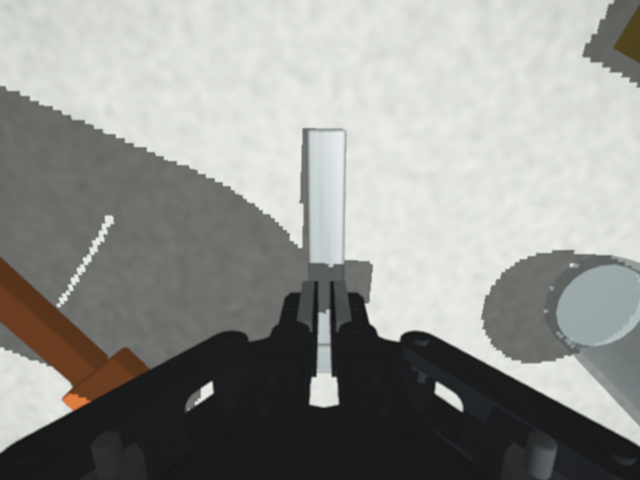

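```bash
python3 - <<'E'
from h import *
from rig import r
m=r.camera_model("wrist")
t,p,a,o,M=state(r);print(t,p,o["opening"],o["force"],-m["R"].T@m["t"])
X=[p+[0,0,dz] for dz in(-14,-2,5,20)]+[[563,-240,14],[563,-240,0]]
print(proj(m,X), (np.array(X)@m["R"].T+m["t"])[:,2])
im=cv2.imread("pics/w2.png");b=cv2.resize(im[240:420,240:410],None,fx=3.3,fy=3.3,interpolation=cv2.INTER_CUBIC)
cv2.imwrite("pics/w2c.png",np.clip(b*2.5,0,255).astype(np.uint8))
E
```

```text
3.55 [ 563.06327353 -314.11916215   16.10085249] 0.05904023254958306 [-0.06869854 -0.10834836 -0.82038225] [ 559.96666978 -242.53262015  177.11890885]
[[325.02358802 273.5745099 ]
 [325.07562153 282.74013366]
 [325.10923463 288.66103068]
 [325.19105086 303.07283701]
 [331.32162569 127.39827988]
 [330.75852715 127.8522032 ]] [188.07272707 176.55167758 169.83106537 155.42975351 155.92707009
 169.3682945 ]
```

View pics/w2c.png

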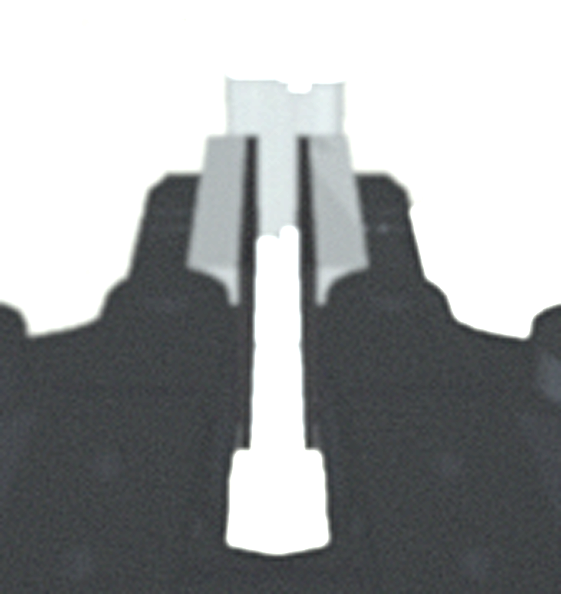

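```bash
python3 - <<'E'
from h import *
from rig import r
im=cv2.imread("pics/w2.png");m=r.camera_model("wrist")
for y in (127,128,129,132,140,180,220,250):print(y,[int(v) for v in im[y,298:352:2,0]])
f=240/np.tan(np.radians(m["fov_y"])/2);print(f)
for y in(140,180,220,250):
    print(y,[ray(m,[(308,y),(345,y)],z).round(1).tolist() for z in(14,)])
# height of pad front face tip row 281.5
for z in (2,10,20,30):print(z,proj(m,[563,-303.1,z]))
m1=np.load("w1.npy",allow_pickle=True).item()
print(proj(m1,[[532+s*42.5,-315.7+11,190.5-14+b] for s in(-1,1) for b in(0,13,30)]))
E
```

```text
127 [221, 221, 205, 196, 199, 201, 204, 204, 206, 217, 221, 219, 218, 217, 216, 216, 214, 212, 210, 209, 208, 208, 216, 221, 224, 225, 227]
128 [220, 222, 175, 140, 143, 145, 150, 152, 152, 176, 187, 185, 183, 180, 181, 181, 180, 179, 178, 178, 178, 177, 193, 216, 222, 225, 226]
129 [220, 223, 161, 105, 106, 117, 137, 141, 140, 154, 157, 155, 153, 153, 156, 155, 154, 155, 156, 158, 158, 159, 168, 196, 218, 224, 225]
132 [222, 224, 163, 105, 107, 155, 197, 202, 205, 209, 204, 202, 204, 210, 215, 215, 216, 219, 221, 224, 226, 228, 225, 196, 197, 220, 221]
140 [228, 230, 167, 106, 104, 156, 204, 213, 216, 219, 216, 217, 218, 222, 224, 225, 226, 229, 230, 233, 235, 236, 232, 199, 188, 216, 217]
180 [229, 167, 105, 108, 106, 141, 195, 210, 211, 213, 211, 210, 212, 216, 218, 219, 221, 224, 226, 228, 231, 232, 222, 181, 213, 225, 223]
220 [226, 225, 216, 115, 103, 126, 185, 206, 207, 210, 207, 205, 205, 209, 212, 213, 216, 218, 220, 223, 226, 226, 205, 179, 224, 224, 225]
250 [106, 104, 106, 107, 108, 115, 176, 203, 205, 208, 206, 204, 204, 205, 205, 203, 210, 213, 215, 219, 222, 221, 192, 187, 221, 223, 225]
353.95698566836006
140 [[[552.9, -245.7], [569.3, -245.1]]]
180 [[[553.3, -263.4], [570.3, -262.8]]]
220 [[[553.8, -282.3], [571.3, -281.6]]]
250 [[[554.1, -297.3], [572.1, -296.6]]]
2 [[325.70171202 253.90073739]]
10 [[325.76559236 259.1299101 ]]
20 [[325.85366618 266.33953322]]
30 [[325.95242967 274.42420129]]
[[242.03167282 253.05146672]
 [236.07452794 261.7147635 ]
 [226.8463123  275.13508019]
 [404.3306654  258.95404419]
 [410.10196701 268.0051772 ]
 [419.03558694 282.01577439]]
```

The pads closed above the spanner: the crop shows the pad tips over the handle, with no force. I'll probe downwards gently to find the true tip height.

Emit:
apply_moves(increments=[[0, 0, 2, 0, 5], [0, 0, 2, 0, 5], [0, 0, 0, 0, 5]])

```text
time: 3.85
position: [562.9, -314.0, 11.7]
eef_rot: [-0.0, 0.695, 0.719, -0.0]
force: [-0.0, 0.2, 0.8]
opening: 0.06
grasp_force: 0.0
```

Emit:
apply_moves(increments=[[0, 0, 2, 0, 5], [0, 0, 2, 0, 5], [0, 0, 0, 0, 5]])

```text
time: 4.15
position: [562.9, -314.0, 7.8]
eef_rot: [-0.0, 0.695, 0.719, -0.0]
force: [0.3, -0.7, -0.2]
opening: 0.058
grasp_force: 0.0
```

Emit:
apply_moves(increments=[[0, 0, 2, 0, 5], [0, 0, 2, 0, 5], [0, 0, 0, 0, 5]])

```text
time: 4.45
position: [562.9, -314.0, 3.8]
eef_rot: [-0.0, 0.695, 0.719, -0.0]
force: [0.2, -0.2, -0.3]
opening: 0.057
grasp_force: 0.0
```

Emit:
apply_moves(increments=[[0, 0, 2, 0, 5], [0, 0, 2, 0, 5], [0, 0, 2, 0, 5], [0, 0, 0, 0, 5]])

```text
time: 4.85
position: [562.9, -314.0, -2.2]
eef_rot: [-0.0, 0.695, 0.719, -0.0]
force: [-0.1, 0.0, -0.1]
opening: 0.062
grasp_force: 0.0
```

Emit:
apply_moves(increments=[[0, 0, 2, 0, 5], [0, 0, 2, 0, 5], [0, 0, 2, 0, 5], [0, 0, 0, 0, 5]])

```text
time: 5.25
position: [563.3, -314.2, -5.1]
eef_rot: [0.001, 0.694, 0.719, 0.0]
force: [-8.0, 5.7, 29.4]
opening: 0.061
grasp_force: 14.9
```

Contact at a reading of about z = -5, so the tips are effectively about 19 mm above the reported TCP z. Regrasping lower.

Emit:
apply_moves(increments=[[0, 0, -10, 0, 40], [0, 0, 0, 0, 40], [0, 0, 0, 0, 40], [0, 0, 6, 0, 40], [0, 0, 5, 0, 40]])

```text
time: 5.75
position: [562.8, -313.9, -10.0]
eef_rot: [-0.0, 0.695, 0.719, -0.0]
force: [0.5, 0.1, 1.3]
opening: 0.467
grasp_force: 0.0
```

Emit:
apply_moves(increments=[[0, 0, 4, 0, 40], [0, 0, 2.5, 0, 40], [0, 0, 0, 0, 40], [0, 0, 0, 0, 40]])

```text
time: 6.15
position: [563.1, -314.1, -15.5]
eef_rot: [0.0, 0.695, 0.719, -0.0]
force: [-0.2, 0.3, -0.3]
opening: 0.471
grasp_force: 0.0
```

Emit:
apply_moves(increments=[[0, 0, 0, 0, 5], [0, 0, 0, 0, 5], [0, 0, 0, 0, 5], [0, 0, 0, 0, 5], [0, 0, 0, 0, 5]], newtons=60)

```text
time: 6.65
position: [563.3, -314.2, -14.9]
eef_rot: [0.0, 0.695, 0.719, 0.0]
force: [-0.5, 0.4, 5.9]
opening: 0.186
grasp_force: 59.6
```

Emit:
apply_moves(increments=[[0, 0, 0, 0, 30], [0, 0, -4, 0, 30], [0, 0, 0, 0, 30], [0, 0, 0, 0, 5], [0, 0, 0, 0, 5]], newtons=70)

```text
time: 7.15
position: [563.2, -314.2, -11.0]
eef_rot: [0.0, 0.695, 0.719, 0.0]
force: [0.4, 0.2, 5.3]
opening: 0.179
grasp_force: 68.7
```

Emit:
apply_moves(increments=[[0, 0, 0, 0, 5], [0, 0, 0, 0, 5], [0, 0, -15, 0, 5], [0, 0, -35, 0, 5], [0, 0, -40, 0, 5]])

```text
time: 7.65
position: [562.4, -313.7, 79.2]
eef_rot: [-0.001, 0.695, 0.719, -0.0]
force: [0.7, 0.2, -0.9]
opening: 0.179
grasp_force: 68.6
```

Emit:
apply_moves(increments=[[0, 0, 0, 0, 5], [0, 0, 0, 0, 5]])

```text
time: 7.85
position: [563.2, -314.2, 79.9]
eef_rot: [0.001, 0.695, 0.719, 0.0]
force: [-0.0, 0.3, -2.1]
opening: 0.182
grasp_force: 68.7
```

```bash
python3 - <<'E'
from h import *
from rig import r
m=r.camera_model("wrist");im=r.camera("wrist")[:,:,::-1].copy();cv2.imwrite("pics/w3.png",im)
np.save("w3.npy",m,allow_pickle=True)
k=mask(im,(250,60,420,270))
for y in range(60,270,15):
    c=np.where(k[y])[0];print(y,(c.min(),c.max(),len(c)) if len(c) else None)
y=np.where(k.sum(1)>15)[0];print(y.min(),y.max())
plan(r,573,120,110,91.9-40,12)
E
```

```text
60 None
75 None
90 None
105 None
120 None
135 (np.int64(302), np.int64(345), 21)
150 (np.int64(302), np.int64(345), 29)
165 (np.int64(302), np.int64(345), 28)
180 (np.int64(303), np.int64(345), 30)
195 (np.int64(303), np.int64(344), 30)
210 (np.int64(304), np.int64(344), 37)
225 (np.int64(304), np.int64(344), 32)
240 (np.int64(304), np.int64(344), 34)
255 (np.int64(307), np.int64(343), 34)
130 269
now 7.9 [ 562.7 -313.9   78.6] 92.01 tilt [-2.e-04  1.e-04 -1.e+00]
[np.float64(36.1), np.float64(2.1), np.float64(-2.6), np.float64(3.34)]
[np.float64(36.2), np.float64(0.0), np.float64(-2.6), np.float64(3.34)]
[np.float64(36.1), np.float64(-2.1), np.float64(-2.6), np.float64(3.34)]
[np.float64(35.9), np.float64(-4.2), np.float64(-2.6), np.float64(3.34)]
[np.float64(35.6), np.float64(-6.3), np.float64(-2.6), np.float64(3.34)]
[np.float64(35.2), np.float64(-8.3), np.float64(-2.6), np.float64(3.34)]
[np.float64(34.6), np.float64(-10.4), np.float64(-2.6), np.float64(3.34)]
[np.float64(34.0), np.float64(-12.4), np.float64(-2.6), np.float64(3.34)]
[np.float64(33.2), np.float64(-14.3), np.float64(-2.6), np.float64(3.34)]
[np.float64(32.3), np.float64(-16.3), np.float64(-2.6), np.float64(3.34)]
[np.float64(31.3), np.float64(-18.1), np.float64(-2.6), np.float64(3.34)]
[np.float64(30.2), np.float64(-19.9), np.float64(-2.6), np.float64(3.34)]
```

View pics/w3.png

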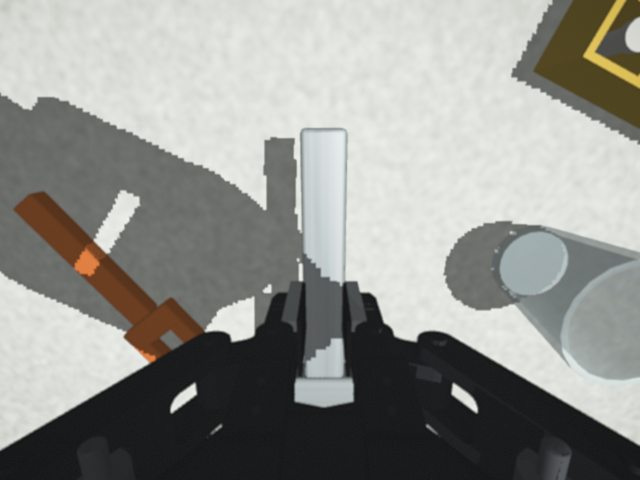

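```bash
python3 - <<'E'
from h import *
from rig import r
m=np.load("w3.npy",allow_pickle=True).item()
t,p,a,o,M=state(r);print(p,a)
P=ray(m,[(323.5,129),(323.5,135),(324,225)],14+p[2]+11);print(P)
u=np.array([np.cos(np.radians(a)),np.sin(np.radians(a))])
print("tail along tool x",(P[0]-p[:2])@u,"y",(P[0]-p[:2])@[u[1],-u[0]],(P[2]-p[:2])@[u[1],-u[0]])
E
```

```text
[ 562.7317438  -313.86453694   78.61752262] 92.01484407475618
[[ 559.76367325 -241.13684345]
 [ 559.84232404 -243.27541016]
 [ 561.31474906 -277.86812979]]
tail along tool x 72.78708237842956 y -0.4092450643191339 -0.15054203560963275
```

Emit:
apply_moves(increments=[[36, 2, -3, 3.3, 5], [36, 0, -3, 3.3, 5], [36, -2, -3, 3.3, 5], [36, -4, -3, 3.3, 5], [35.6, -6.3, -3, 3.3, 5]])

```text
time: 8.4
position: [566.3, -132.1, 92.3]
eef_rot: [-0.001, 0.791, 0.611, -0.001]
force: [0.5, -0.0, -1.1]
opening: 0.179
grasp_force: 68.7
```

Emit:
apply_moves(increments=[[35, -8.3, -3, 3.3, 5], [34.6, -10.4, -3, 3.3, 5], [34, -12.4, -3, 3.3, 5], [33, -14.3, -3, 3.3, 5], [32, -16, -3, 3.3, 5]])

```text
time: 8.9
position: [569.7, 47.8, 107.4]
eef_rot: [-0.001, 0.871, 0.491, -0.001]
force: [0.3, -0.6, -1.5]
opening: 0.181
grasp_force: 68.7
```

```bash
python3 - <<'E'
from h import *
from rig import r
plan(r,500,190,150,82,9)
E
```

```text
now 8.9 [569.7  47.8 107.4] 58.87 tilt [-0.0026  0.     -1.    ]
[np.float64(9.5), np.float64(-14.8), np.float64(-4.7), np.float64(-2.57)]
[np.float64(10.2), np.float64(-14.4), np.float64(-4.7), np.float64(-2.57)]
[np.float64(10.8), np.float64(-13.9), np.float64(-4.7), np.float64(-2.57)]
[np.float64(11.4), np.float64(-13.4), np.float64(-4.7), np.float64(-2.57)]
[np.float64(12.0), np.float64(-12.9), np.float64(-4.7), np.float64(-2.57)]
[np.float64(12.6), np.float64(-12.3), np.float64(-4.7), np.float64(-2.57)]
[np.float64(13.1), np.float64(-11.7), np.float64(-4.7), np.float64(-2.57)]
[np.float64(13.6), np.float64(-11.1), np.float64(-4.7), np.float64(-2.57)]
[np.float64(14.1), np.float64(-10.5), np.float64(-4.7), np.float64(-2.57)]
```

```bash
python3 - <<'E'
from h import *
from rig import r
plan(r,605,190,180,172.5,14)
E
```

```text
now 8.9 [569.7  47.8 107.4] 58.87 tilt [-0.0026  0.     -1.    ]
[np.float64(10.0), np.float64(-3.1), np.float64(-5.2), np.float64(-8.12)]
[np.float64(10.3), np.float64(-1.6), np.float64(-5.2), np.float64(-8.12)]
[np.float64(10.5), np.float64(-0.2), np.float64(-5.2), np.float64(-8.12)]
[np.float64(10.4), np.float64(1.3), np.float64(-5.2), np.float64(-8.12)]
[np.float64(10.1), np.float64(2.8), np.float64(-5.2), np.float64(-8.12)]
[np.float64(9.6), np.float64(4.2), np.float64(-5.2), np.float64(-8.12)]
[np.float64(8.9), np.float64(5.5), np.float64(-5.2), np.float64(-8.12)]
[np.float64(8.1), np.float64(6.7), np.float64(-5.2), np.float64(-8.12)]
[np.float64(7.0), np.float64(7.7), np.float64(-5.2), np.float64(-8.12)]
[np.float64(5.9), np.float64(8.7), np.float64(-5.2), np.float64(-8.12)]
[np.float64(4.6), np.float64(9.4), np.float64(-5.2), np.float64(-8.12)]
[np.float64(3.2), np.float64(10.0), np.float64(-5.2), np.float64(-8.12)]
[np.float64(1.8), np.float64(10.3), np.float64(-5.2), np.float64(-8.12)]
[np.float64(0.3), np.float64(10.5), np.float64(-5.2), np.float64(-8.12)]
```

Emit:
apply_moves(increments=[[10, -3, -8, -8.1, 5], [10, -1.6, -8, -8.1, 5], [10.5, 0, -8, -8.1, 5], [10.4, 1.3, -8, -8.1, 5], [10, 2.8, -8, -8.1, 5]])

```text
time: 9.4
position: [582.7, 97.1, 147.4]
eef_rot: [-0.001, 0.644, 0.765, -0.001]
force: [0.8, -0.5, -2.2]
opening: 0.175
grasp_force: 68.7
```

Emit:
apply_moves(increments=[[9.6, 4, -6, -8.1, 5], [9, 5.5, -6, -8.1, 5], [8, 6.7, -6, -8.1, 5], [7, 7.7, -5, -8.1, 5], [6, 8.7, -4, -8.1, 5]])

```text
time: 9.9
position: [595.2, 147.9, 174.3]
eef_rot: [-0.001, 0.339, 0.941, -0.001]
force: [-0.4, -0.7, -1.8]
opening: 0.182
grasp_force: 68.7
```

Emit:
apply_moves(increments=[[4.6, 9.4, -3, -8.1, 5], [3, 10, -3, -8.1, 5], [2, 10, 0, -8.1, 5], [0, 10.5, 0, -8.1, 5], [0, 0, 0, 0, 5]])

```text
time: 10.4
position: [605.6, 188.6, 180.0]
eef_rot: [-0.001, 0.065, 0.998, -0.0]
force: [0.1, 0.4, -2.0]
opening: 0.178
grasp_force: 68.7
```

```bash
python3 - <<'E'
from h import *
from rig import r
m=r.camera_model("wrist");im=r.camera("wrist")[:,:,::-1].copy();cv2.imwrite("pics/w4.png",im)
np.save("w4.npy",m,allow_pickle=True);t,p,a,o,M=state(r);print(t,p,a,M[:,2])
E
```

```text
10.45 [605.45831526 188.03440631 180.1359007 ] 172.28223327738255 [-2.36457580e-03 -5.60324055e-04 -9.99997047e-01]
```

View pics/w4.png

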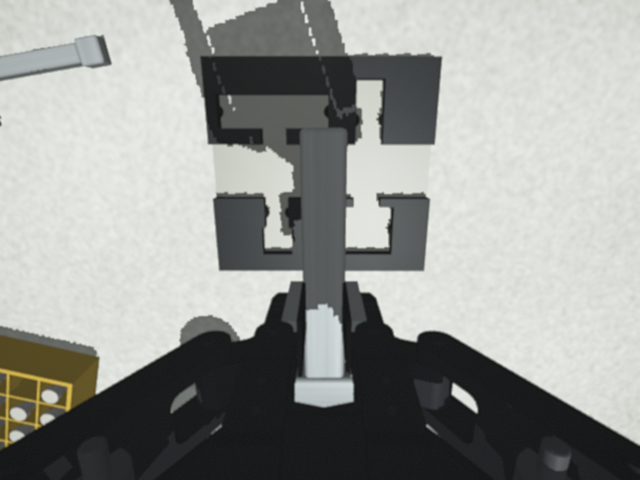

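Wrist view: the tray outline has corners (203,57), (441,57), (424,270) and (220,270), nearly parallel to the gripper, and the spanner is held centred. The shadow lies at top left. Fitting the edges.

```bash
cat > tray.py <<'E'
from h import *
from rig import r
m=np.load("w4.npy",allow_pickle=True).item();g=cv2.GaussianBlur(cv2.imread("pics/w4.png",0),(3,3),0).astype(float)
def cross(line,inward,thr=150):  # last->first crossing from outside bright to dark
    for i in range(len(line)-1):
        if line[i]>=thr>line[i+1]: return i+(line[i]-thr)/(line[i]-line[i+1])
E_={}
right=[(460-cross(g[y,460:400:-1],0),y) for y in list(range(65,138,4))+list(range(204,264,4))]
bottom=[(x,290-cross(g[290:240:-1,x],0)) for x in list(range(225,262,4))+list(range(355,420,4))]
top=[(x,40+cross(g[40:80,x],0)) for x in range(375,436,4)]
left=[(195+cross(g[y,195:240],0),y) for y in list(range(95,134,4))+list(range(204,264,4))]
L={}
for n,p in dict(right=right,bottom=bottom,top=top,left=left).items():
    P=ray(m,p,20);v=cv2.fitLine(P.astype(np.float32),cv2.DIST_HUBER,0,.01,.01).ravel();L[n]=v
    print(n,np.degrees(np.arctan2(v[1],v[0]))%180,"res",np.abs((P-v[2:])@[-v[1],v[0]]).max().round(1))
def X(a,b):
    return np.linalg.solve(np.c_[a[:2],-b[:2]],b[2:]-a[2:])[0]*a[:2]+a[2:]
C=np.array([X(L["bottom"],L["left"]),X(L["bottom"],L["right"]),X(L["top"],L["right"]),X(L["top"],L["left"])])
print(C,C.mean(0),[np.hypot(*(C[i]-C[i-1])).round(1) for i in range(4)])
E
python3 tray.py
```

```text
right 172.5288 res 0.1
bottom 82.69333 res 0.1
top 82.32417 res 1.3
left 172.72974 res 1.7
[[647.2969   81.00596]
 [672.5461  277.9251 ]
 [484.17862 302.62787]
 [457.5715  105.2103 ]] [565.39825 191.69232] [np.float32(191.3), np.float32(198.5), np.float32(190.0), np.float32(199.2)]
```

```bash
python3 - <<'E'
from h import *
from rig import r
plan(r,570.3,233.4,25,172.6,6)
E
```

```text
now 10.45 [605.5 188.  180.1] 172.28 tilt [-2.4e-03 -6.0e-04 -1.0e+00]
[np.float64(6.8), np.float64(6.7), np.float64(25.9), np.float64(-0.05)]
[np.float64(6.8), np.float64(6.7), np.float64(25.9), np.float64(-0.05)]
[np.float64(6.8), np.float64(6.7), np.float64(25.9), np.float64(-0.05)]
[np.float64(6.8), np.float64(6.7), np.float64(25.9), np.float64(-0.05)]
[np.float64(6.8), np.float64(6.7), np.float64(25.9), np.float64(-0.05)]
[np.float64(6.8), np.float64(6.7), np.float64(25.9), np.float64(-0.05)]
```

Emit:
apply_moves(increments=[[8.2, 8, 31, -0.3, 5], [8.2, 8, 31, 0, 5], [8.2, 8, 31, 0, 5], [8.2, 8, 31, 0, 5], [8.2, 8, 31, 0, 5]])

```text
time: 10.95
position: [569.6, 232.3, 24.9]
eef_rot: [-0.0, 0.066, 0.998, -0.0]
force: [1.5, 1.3, -1.6]
opening: 0.179
grasp_force: 68.7
```

Emit:
apply_moves(increments=[[0, 0, 0, 0, 5], [0, 0, 0, 0, 5]])

```text
time: 11.15
position: [570.5, 232.3, 26.7]
eef_rot: [-0.0, 0.065, 0.998, -0.0]
force: [-0.5, -0.6, -1.2]
opening: 0.18
grasp_force: 68.7
```

```bash
python3 - <<'E'
from h import *
from rig import r
plan(r,570.3,233.4,6,172.6,4)
E
```

```text
now 11.15 [570.5 232.3  26.7] 172.59 tilt [-1.e-03 -5.e-04 -1.e+00]
[np.float64(0.1), np.float64(0.3), np.float64(5.2), np.float64(-0.0)]
[np.float64(0.1), np.float64(0.3), np.float64(5.2), np.float64(-0.0)]
[np.float64(0.1), np.float64(0.3), np.float64(5.2), np.float64(-0.0)]
[np.float64(0.1), np.float64(0.3), np.float64(5.2), np.float64(-0.0)]
```

Emit:
apply_moves(increments=[[0, 1, 6, 0, 5], [0, 0, 6, 0, 5], [0, 0, 4, 0, 5], [0, 0, 3, 0, 5], [0, 0, 0, 0, 5]])

```text
time: 11.65
position: [570.4, 233.6, 7.3]
eef_rot: [-0.0, 0.064, 0.998, -0.0]
force: [-0.6, -0.4, -1.7]
opening: 0.179
grasp_force: 68.8
```

Emit:
apply_moves(increments=[[0, 0, 2, 0, 5], [0, 0, 2, 0, 5], [0, 0, 0, 0, 5]])

```text
time: 11.95
position: [570.6, 233.5, 3.4]
eef_rot: [-0.0, 0.064, 0.998, -0.0]
force: [1.3, -3.4, -2.5]
opening: 0.178
grasp_force: 68.7
```

Emit:
apply_moves(increments=[[0, 0, 2, 0, 5], [0, 0, 2, 0, 5], [0, 0, 0, 0, 5]])

```text
time: 12.25
position: [570.5, 233.6, -0.9]
eef_rot: [-0.0, 0.064, 0.998, -0.0]
force: [0.8, -3.4, -3.0]
opening: 0.18
grasp_force: 68.6
```

Emit:
apply_moves(increments=[[0, 0, 1.5, 0, 5], [0, 0, 1.5, 0, 5], [0, 0, 0, 0, 5]])

```text
time: 12.55
position: [570.5, 233.7, -3.0]
eef_rot: [0.0, 0.064, 0.998, -0.0]
force: [-1.8, -4.7, 6.4]
opening: 0.183
grasp_force: 69.7
```

Emit:
apply_moves(increments=[[0, 0, 1.5, 0, 5], [0, 0, 1, 0, 5], [0, 0, 0, 0, 5]])

```text
time: 12.85
position: [570.6, 233.7, -3.2]
eef_rot: [0.001, 0.063, 0.998, 0.0]
force: [-9.5, -7.2, 33.5]
opening: 0.18
grasp_force: 72.8
```

Emit:
apply_moves(increments=[[0, 0, -2.5, 0, 5], [0, 0, 0, 0, 36], [0, 0, 0, 0, 36], [0, 0, 0, 0, 36], [0, 0, -8, 0, 36]])

```text
time: 13.35
position: [570.0, 233.8, 3.7]
eef_rot: [-0.001, 0.064, 0.998, -0.0]
force: [-0.3, -0.0, 0.1]
opening: 0.419
grasp_force: 0.0
```

Emit:
apply_moves(increments=[[0, 0, -15, 0, 36], [0, 0, -30, 0, 36], [20, 0, -45, 0, 36], [30, 0, -45, 0, 36], [0, 0, 0, 0, 60]])

```text
time: 13.85
position: [522.8, 240.9, 142.5]
eef_rot: [0.004, 0.063, 0.998, 0.001]
force: [0.5, -0.7, 0.4]
opening: 0.578
grasp_force: 0.0
```

```bash
cat > seat.py <<'E'
from h import *
from rig import r
import sys
n=sys.argv[1]
m=r.camera_model("wrist");im=r.camera("wrist")[:,:,::-1].copy();cv2.imwrite(f"pics/{n}.png",im);np.save(n+".npy",m,allow_pickle=True)
t,p,a,o,M=state(r);print(t,p,a)
C=np.array([565.4,191.7]);th=np.radians(-7.4);R=np.array([[np.cos(th),-np.sin(th)],[np.sin(th),np.cos(th)]])
T=np.array([[x/2,y/2,0] for x in range(-220,221) for y in range(-220,221)])
# rectify onto tray frame at z=22: 2 px per mm, up=+x tray, left=+y
W=np.array([[C+R@[x,y]][0].tolist()+[22] for x,y in((100,110),(100,-110),(-100,-110),(-100,110))])
H=cv2.getPerspectiveTransform(proj(m,W).astype(np.float32),np.float32([[0,0],[660,0],[660,600],[0,600]]))
cv2.imwrite(f"pics/{n}r.png",cv2.warpPerspective(im,H,(660,600)))
E
python3 seat.py w5; python3 - <<'E'
import cv2,numpy as np
im=cv2.imread("pics/w5r.png").astype(int);d=im[:,:,0]-im[:,:,2]
for y in range(60,560,25):
    c=np.where(d[y,80:350]>5)[0]+80;print(y,(c.min(),c.max(),len(c)) if len(c) else None, im[y,204].tolist())
for y0 in (204,):print([int(v) for v in im[40:120:4,y0+45,0]],[int(v) for v in im[480:560:4,y0,0]])
E
```

```text
13.9 [523.31259545 240.51113426 140.0248803 ] 172.76930223950896
60 (np.int64(105), np.int64(329), 13) [71, 71, 67]
85 (np.int64(138), np.int64(341), 73) [27, 27, 26]
110 (np.int64(80), np.int64(318), 71) [202, 212, 208]
135 (np.int64(140), np.int64(267), 65) [204, 213, 210]
160 (np.int64(117), np.int64(314), 133) [211, 211, 202]
185 (np.int64(140), np.int64(320), 121) [225, 225, 219]
210 (np.int64(149), np.int64(334), 62) [220, 219, 213]
235 (np.int64(179), np.int64(227), 49) [220, 220, 214]
260 (np.int64(179), np.int64(228), 50) [222, 221, 215]
285 (np.int64(179), np.int64(229), 45) [222, 222, 216]
310 (np.int64(179), np.int64(229), 51) [223, 223, 217]
335 (np.int64(179), np.int64(229), 51) [224, 223, 217]
360 (np.int64(179), np.int64(229), 51) [224, 224, 217]
385 (np.int64(80), np.int64(310), 64) [225, 224, 219]
410 (np.int64(114), np.int64(303), 64) [226, 225, 219]
435 (np.int64(93), np.int64(296), 74) [227, 226, 221]
460 (np.int64(80), np.int64(302), 57) [227, 226, 221]
485 (np.int64(80), np.int64(255), 59) [228, 228, 222]
510 (np.int64(100), np.int64(307), 66) [230, 230, 224]
535 (np.int64(93), np.int64(323), 13) [95, 94, 91]
[68, 68, 69, 69, 69, 71, 68, 54, 39, 93, 165, 203, 210, 210, 211, 211, 213, 214, 215, 215] [229, 228, 229, 229, 229, 229, 230, 230, 230, 229, 191, 113, 81, 91, 96, 96, 96, 93, 94, 93]
```

Spanner seated: its axis is at tray y = 42.0 and it spans roughly ±74 mm. Now the key.

```bash
python3 - <<'E'
from h import *
from rig import r
plan(r,455,-54,180,92,10)
E
```

```text
now 13.9 [523.3 240.5 140. ] 172.77 tilt [ 0.0056  0.0018 -1.    ]
[np.float64(3.1), np.float64(-30.1), np.float64(-4.0), np.float64(8.08)]
[np.float64(-1.2), np.float64(-30.2), np.float64(-4.0), np.float64(8.08)]
[np.float64(-5.4), np.float64(-29.7), np.float64(-4.0), np.float64(8.08)]
[np.float64(-9.5), np.float64(-28.7), np.float64(-4.0), np.float64(8.08)]
[np.float64(-13.5), np.float64(-27.1), np.float64(-4.0), np.float64(8.08)]
[np.float64(-17.1), np.float64(-24.9), np.float64(-4.0), np.float64(8.08)]
[np.float64(-20.5), np.float64(-22.2), np.float64(-4.0), np.float64(8.08)]
[np.float64(-23.4), np.float64(-19.1), np.float64(-4.0), np.float64(8.08)]
[np.float64(-25.9), np.float64(-15.7), np.float64(-4.0), np.float64(8.08)]
[np.float64(-27.8), np.float64(-11.9), np.float64(-4.0), np.float64(8.08)]
```

Emit:
apply_moves(increments=[[3, -30, -4, 8.1, 60], [-1.2, -30, -4, 8.1, 60], [-5.4, -29.7, -4, 8.1, 60], [-9.5, -28.7, -4, 8.1, 60], [-13.5, -27, -4, 8.1, 60]])

```text
time: 14.4
position: [488.8, 91.7, 155.8]
eef_rot: [-0.0, 0.408, 0.913, -0.0]
force: [0.1, -0.7, -0.2]
opening: 0.702
grasp_force: 0.0
```

Emit:
apply_moves(increments=[[-17, -25, -4, 8.1, 60], [-20.5, -22, -4, 8.1, 60], [-23.4, -19, -4, 8.1, 60], [-26, -15.7, -4, 8.1, 60], [-27.8, -12, -4, 8.1, 60]])

```text
time: 14.9
position: [454.1, -55.5, 175.9]
eef_rot: [-0.0, 0.699, 0.715, -0.0]
force: [0.7, 0.2, -0.3]
opening: 0.706
grasp_force: 0.0
```

Emit:
apply_moves(increments=[[0, 0, 0, 0, 60], [0, 0, 0, 0, 60]])

```text
time: 15.1
position: [454.4, -54.6, 175.9]
eef_rot: [-0.0, 0.697, 0.718, -0.0]
force: [-0.4, 0.7, 0.8]
opening: 0.701
grasp_force: 0.0
```

```bash
python3 - <<'E'
from h import *
from rig import r
m=r.camera_model("wrist");im=r.camera("wrist")[:,:,::-1].copy();cv2.imwrite("pics/w6.png",im);np.save("w6.npy",m,allow_pickle=True)
t,p,a,o,M=state(r);print(t,p,a)
pr=proj(m,[[445.9,-54.5,14],[443.6,20,14],[447.5,-105,14]]);print(pr)
g=cv2.cvtColor(im,cv2.COLOR_BGR2GRAY);c0=int(pr[0,0]);k=mask(im,(c0-45,60,c0+45,300))
for y in range(100,300,8):
    c=np.where(k[y])[0];print(y,(c.min(),c.max(),len(c)) if len(c) else None,g[y,c0-12:c0+13:4].tolist())
print(g[290,c0-70:c0+70:3].tolist())
E
```

```text
15.15 [454.39525807 -54.06003869 175.85558918] 91.77035910381596
[[315.65665844 212.74479072]
 [315.15957263 129.22099325]
 [316.00148155 263.61184497]]
100 None [206, 210, 211, 209, 213, 209, 206]
108 None [201, 203, 206, 212, 213, 213, 214]
116 None [210, 214, 201, 205, 218, 215, 208]
124 None [212, 210, 206, 200, 209, 209, 211]
132 (np.int64(302), np.int64(324), 23) [186, 194, 201, 207, 212, 208, 212]
140 (np.int64(302), np.int64(323), 22) [175, 182, 186, 190, 196, 193, 214]
148 (np.int64(303), np.int64(324), 22) [174, 184, 186, 190, 194, 190, 209]
156 (np.int64(306), np.int64(320), 15) [102, 181, 191, 198, 203, 200, 213]
164 (np.int64(306), np.int64(320), 15) [102, 179, 189, 196, 200, 195, 211]
172 (np.int64(306), np.int64(320), 15) [97, 177, 186, 194, 199, 200, 209]
180 (np.int64(306), np.int64(320), 15) [91, 176, 184, 192, 196, 198, 207]
188 (np.int64(306), np.int64(320), 15) [89, 175, 182, 189, 194, 199, 212]
196 (np.int64(306), np.int64(320), 15) [94, 171, 181, 187, 191, 197, 212]
204 (np.int64(307), np.int64(320), 14) [146, 169, 180, 184, 188, 200, 210]
212 (np.int64(306), n
[... 170 characters left out ...]
, 78, 177, 180, 197, 210]
236 (np.int64(316), np.int64(320), 5) [96, 77, 79, 112, 179, 202, 207]
244 (np.int64(307), np.int64(320), 14) [163, 158, 175, 174, 176, 188, 206]
252 (np.int64(311), np.int64(315), 4) [56, 130, 143, 144, 144, 56, 53]
260 None [114, 114, 116, 115, 115, 116, 116]
268 None [111, 111, 111, 111, 112, 111, 111]
276 None [214, 210, 209, 206, 202, 201, 208]
284 None [211, 202, 204, 207, 207, 210, 208]
292 None [198, 202, 205, 206, 201, 204, 212]
[34, 19, 44, 205, 211, 206, 203, 205, 208, 212, 208, 207, 203, 203, 208, 205, 208, 209, 205, 199, 203, 200, 204, 203, 203, 202, 206, 211, 215, 212, 209, 211, 209, 210, 204, 201, 206, 211, 209, 205, 212, 214, 210, 211, 205, 209, 204]
```

```bash
python3 - <<'E'
from h import *
from rig import r
m=np.load("w6.npy",allow_pickle=True).item();im=cv2.imread("pics/w6.png");g=cv2.cvtColor(im,cv2.COLOR_BGR2GRAY)
print(g[125:135,313].tolist(),g[245:280,312].tolist(),g[265,255:375].tolist()[::2])
k=mask(im,(290,120,330,250))
ys=[y for y in range(156,213)];P=ray(m,[(np.where(k[y])[0].mean(),y) for y in ys],14)
v=cv2.fitLine(P.astype(np.float32),cv2.DIST_L2,0,.01,.01).ravel();d=v[:2]*np.sign(v[1])
kk=np.where(k[:,313])[0].min()
t=ray(m,[(313,kk-.5)],14)[0];b=ray(m,[(313,273.5)],14)[0];b1=ray(m,[(313,251.5)],14)[0]
s=[(q-v[2:])@d for q in(t,b1,b)];print(kk,"len",s[0]-s[2],s[0]-s[1],"yaw",np.degrees(np.arctan2(d[1],d[0])))
sc=(s[0]-s[2])/138;O=v[2:]+d*(s[2]+63*sc);print("origin",O)
plan(r,O[0],O[1],20,np.degrees(np.arctan2(d[1],d[0])),5)
E
```

```text
[205, 204, 187, 159, 159, 181, 198, 203, 203, 202] [173, 173, 174, 174, 173, 174, 167, 143, 105, 92, 103, 112, 115, 116, 115, 115, 114, 114, 114, 112, 112, 112, 113, 113, 112, 112, 109, 111, 133, 177, 205, 209, 206, 202, 201] [211, 210, 210, 209, 211, 214, 148, 86, 109, 112, 112, 111, 112, 111, 110, 111, 112, 112, 111, 111, 112, 111, 112, 112, 112, 111, 111, 111, 112, 112, 112, 112, 112, 113, 114, 113, 114, 113, 113, 114, 114, 114, 114, 115, 115, 115, 115, 116, 115, 115, 115, 110, 142, 211, 205, 199, 202, 205, 207, 207]
130 len 135.16205569107643 112.41407489319141 yaw 91.49628
origin [443.551178   -53.72720289]
now 15.15 [454.4 -54.1 175.9] 91.77 tilt [-6.e-04  2.e-04 -1.e+00]
[np.float64(0.1), np.float64(-2.2), np.float64(31.2), np.float64(0.05)]
[np.float64(0.1), np.float64(-2.2), np.float64(31.2), np.float64(0.05)]
[np.float64(0.1), np.float64(-2.2), np.float64(31.2), np.float64(0.05)]
[np.float64(0.1), np.float64(-2.2), np.float64(31.2), np.float64(0.05)]
[np.float64(0.1), np.float64(-2.2), np.float64(31.2), np.float64(0.05)]
```

Emit:
apply_moves(increments=[[0.5, -2.2, 32, 0.1, 40], [0.3, -2.2, 32, 0.1, 40], [0.3, -2.2, 32, 0, 40], [0.3, -2.2, 32, 0, 40], [0.3, -2.2, 30, 0, 40]])

```text
time: 15.65
position: [443.2, -51.7, 16.6]
eef_rot: [-0.0, 0.697, 0.717, -0.0]
force: [0.3, -0.3, -0.5]
opening: 0.467
grasp_force: 0.0
```

Emit:
apply_moves(increments=[[0, 0, 8, 0, 40], [0, 0, 0, 0, 40], [0, 0, 0, 0, 40]])

```text
time: 15.95
position: [443.9, -52.5, 10.9]
eef_rot: [0.0, 0.697, 0.717, 0.0]
force: [-0.0, -0.9, -0.3]
opening: 0.468
grasp_force: 0.0
```

```bash
python3 - <<'E'
from h import *
from rig import r
plan(r,443.5,-52.5,-11,91.5,2)
E
```

```text
now 15.95 [443.9 -52.5  10.9] 91.58 tilt [ 8.e-04 -3.e-04 -1.e+00]
[np.float64(-0.0), np.float64(-0.2), np.float64(11.0), np.float64(0.04)]
[np.float64(-0.0), np.float64(-0.2), np.float64(11.0), np.float64(0.04)]
```

Emit:
apply_moves(increments=[[0, 0, 11, 0, 40], [0, 0, 10, 0, 40], [0, 0, 0, 0, 40], [0, 0, 0, 0, 5], [0, 0, 0, 0, 5]], newtons=70)

```text
time: 16.45
position: [443.3, -52.8, -10.5]
eef_rot: [0.0, 0.698, 0.716, 0.0]
force: [-2.8, 0.1, 12.5]
opening: 0.158
grasp_force: 69.7
```

Emit:
apply_moves(increments=[[0, 0, 0, 0, 5], [0, 0, 0, 0, 5], [0, 0, 0, 0, 5]])

```text
time: 16.75
position: [443.3, -52.8, -10.4]
eef_rot: [0.0, 0.698, 0.716, 0.0]
force: [-0.5, -0.4, 6.2]
opening: 0.152
grasp_force: 68.9
```

Emit:
apply_moves(increments=[[0, 0, -15, 0, 5], [0, 0, -35, 0, 5], [0, 0, -40, 0, 5], [0, 0, 0, 0, 5]])

```text
time: 17.15
position: [444.9, -53.1, 82.8]
eef_rot: [0.003, 0.698, 0.716, 0.002]
force: [0.5, -0.2, -1.2]
opening: 0.157
grasp_force: 68.9
```

```bash
python3 - <<'E'
from h import *
from rig import r
print(r.observe()["force"],r.observe()["opening"]);plan(r,530,190,175,-7.4,12)
E
```

```text
[ 0.51985716 -0.2159487  -1.16459905] 0.15748016168334908
now 17.15 [444.9 -53.1  82.8] 91.52 tilt [ 0.0064 -0.0018 -1.    ]
[np.float64(20.1), np.float64(7.6), np.float64(-7.7), np.float64(8.24)]
[np.float64(20.9), np.float64(4.7), np.float64(-7.7), np.float64(8.24)]
[np.float64(21.4), np.float64(1.6), np.float64(-7.7), np.float64(8.24)]
[np.float64(21.4), np.float64(-1.5), np.float64(-7.7), np.float64(8.24)]
[np.float64(21.0), np.float64(-4.5), np.float64(-7.7), np.float64(8.24)]
[np.float64(20.1), np.float64(-7.5), np.float64(-7.7), np.float64(8.24)]
[np.float64(18.8), np.float64(-10.3), np.float64(-7.7), np.float64(8.24)]
[np.float64(17.2), np.float64(-12.9), np.float64(-7.7), np.float64(8.24)]
[np.float64(15.1), np.float64(-15.2), np.float64(-7.7), np.float64(8.24)]
[np.float64(12.8), np.float64(-17.2), np.float64(-7.7), np.float64(8.24)]
[np.float64(10.2), np.float64(-18.9), np.float64(-7.7), np.float64(8.24)]
[np.float64(7.4), np.float64(-20.1), np.float64(-7.7), np.float64(8.24)]
```

Emit:
apply_moves(increments=[[20, 7.6, -8, 8.2, 5], [21, 4.7, -8, 8.2, 5], [21.4, 1.6, -8, 8.2, 5], [21.4, -1.5, -8, 8.2, 5], [21, -4.5, -8, 8.2, 5]])

```text
time: 17.65
position: [478.4, 49.5, 118.7]
eef_rot: [-0.0, 0.906, 0.424, -0.0]
force: [-0.7, 0.4, -1.7]
opening: 0.153
grasp_force: 68.9
```

Emit:
apply_moves(increments=[[20, -7.5, -8, 8.2, 5], [18.8, -10.3, -8, 8.2, 5], [17, -13, -8, 8.2, 5], [15, -15, -7, 8.2, 5], [12.8, -17, -7, 8.2, 5]])

```text
time: 18.15
position: [513.1, 150.4, 156.5]
eef_rot: [0.0, 0.997, 0.08, -0.001]
force: [0.4, -0.1, -2.2]
opening: 0.155
grasp_force: 68.9
```

Emit:
apply_moves(increments=[[10, -19, -7, 8.2, 5], [7.4, -20, -7, 8.5, 5], [0, 0, 0, 0, 5], [0, 0, 0, 0, 5]])

```text
time: 18.55
position: [526.3, 190.1, 170.1]
eef_rot: [0.0, 0.998, -0.061, -0.001]
force: [-0.7, 0.2, -1.7]
opening: 0.159
grasp_force: 68.9
```

```bash
python3 - <<'E'
from h import *
from rig import r
m=r.camera_model("wrist");im=r.camera("wrist")[:,:,::-1].copy();cv2.imwrite("pics/w7.png",im);np.save("w7.npy",m,allow_pickle=True)
t,p,a,o,M=state(r);print(t,p,a)
C=np.array([565.4,191.7]);th=np.radians(-7.4);R=np.array([[np.cos(th),-np.sin(th)],[np.sin(th),np.cos(th)]])
print(proj(m,[[*(C+R@[x,y]),20] for x,y in((95,100),(95,-100),(-95,-100),(-95,100))]))
E
```

```text
18.6 [526.21061739 189.66939592 170.18220755] -7.014272416668212
[[190.73288394  47.90832499]
 [443.02102993  50.51135437]
 [422.07416176 273.1025198 ]
 [210.24315495 271.40696139]]
```

View pics/w7.png

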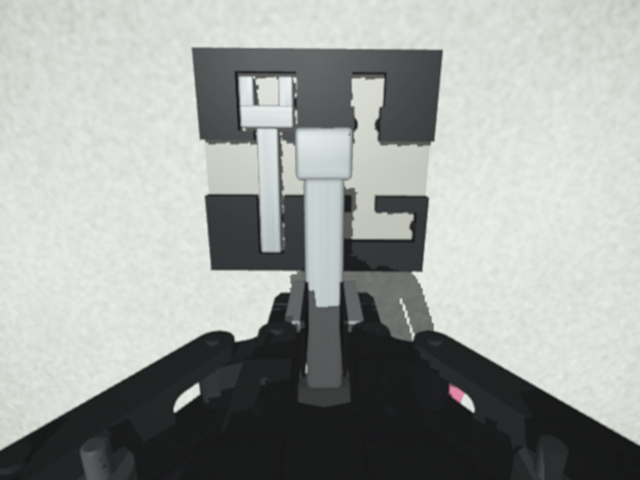

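Wrist view: the key is held centred, its shaft end at (325,130). The tray corners are (192,48), (442,50), (423,270) and (211,270). The spanner lies flush in its recess at left, and the key recess is at right, about (368,160).

```bash
sed -e 's/w4/w7/g' -e 's/^right=.*/right=[(465-cross(g[y,465:405:-1],0),y) for y in list(range(58,135,4))+list(range(204,264,4))]/' -e 's/^bottom=.*/bottom=[(x,300-cross(g[300:240:-1,x],0)) for x in range(218,280,4)]/' -e 's/^top=.*/top=[(x,30+cross(g[30:80,x],0)) for x in range(200,436,4)]/' -e 's/^left=.*/left=[(180+cross(g[y,180:240],0),y) for y in list(range(58,135,4))+list(range(204,264,4))]/' tray.py > tray2.py; cat >> tray2.py <<'E'
c=C.mean(0);d1=C[1]-C[0];d2=C[2]-C[3];d3=C[3]-C[0];d4=C[2]-C[1]
yaw=np.array([L["left"],L["right"],L["top"],L["bottom"]])
u=np.array([np.cos(np.radians(-7.4)),np.sin(np.radians(-7.4))]);print("key rec",c+42*np.array([u[1],-u[0]]))
E
python3 tray2.py; python3 - <<'E'
from h import *
from rig import r
m=np.load("w7.npy",allow_pickle=True).item();t,p,a,o,M=state(r)
P=ray(m,[(324.5,126.5),(324,200),(325,280)],14+p[2]+10.4);u=np.array([np.cos(np.radians(a)),np.sin(np.radians(a))])
for q in P:print((q-p[:2])@u,(q-p[:2])@[u[1],-u[0]])
E
```

```text
right 172.6264 res 0.1
bottom 82.66664 res 0.2
top 82.7056 res 0.2
left 172.5882 res 0.2
[[485.638   302.34207]
 [460.23245 104.93265]
 [647.5821   80.68797]
 [672.83746 277.98987]] [566.5725  191.48814] [np.float32(188.8), np.float32(199.0), np.float32(188.9), np.float32(198.9)]
key rec [561.16309471 149.8379551 ]
72.57210360253718 -0.6712712242751913
45.18238492062256 -0.7835262791643259
11.426799960200148 -0.2779310221040134
```

```bash
python3 - <<'E'
from h import *
from rig import r
plan(r,561.7,149.6,25,-7.35,5)
E
```

```text
now 18.6 [526.2 189.7 170.2] -7.01 tilt [-1.6e-03 -6.0e-04 -1.0e+00]
[np.float64(8.0), np.float64(7.1), np.float64(29.0), np.float64(0.07)]
[np.float64(8.0), np.float64(7.1), np.float64(29.0), np.float64(0.07)]
[np.float64(8.0), np.float64(7.1), np.float64(29.0), np.float64(0.07)]
[np.float64(8.0), np.float64(7.1), np.float64(29.0), np.float64(0.07)]
[np.float64(8.1), np.float64(7.0), np.float64(29.0), np.float64(0.07)]
```

Emit:
apply_moves(increments=[[8, 7.1, 29, 0.3, 5], [8, 7.1, 29, 0, 5], [8, 7.1, 29, 0, 5], [8, 7.1, 29, 0, 5], [8, 7.1, 29, 0, 5]])

```text
time: 19.1
position: [561.6, 148.4, 24.6]
eef_rot: [0.0, 0.998, -0.065, -0.0]
force: [-0.0, -0.4, -1.9]
opening: 0.157
grasp_force: 68.9
```

Emit:
apply_moves(increments=[[0, 0, 0, 0, 5], [0, 0, 0, 0, 5]])

```text
time: 19.3
position: [561.5, 149.1, 26.1]
eef_rot: [0.0, 0.998, -0.065, -0.001]
force: [-0.8, 0.5, -0.9]
opening: 0.153
grasp_force: 68.9
```

```bash
python3 - <<'E'
from h import *
from rig import r
plan(r,561.7,149.6,7,-7.35,4)
E
```

```text
now 19.3 [561.5 149.1  26.1] -7.48 tilt [-1.5e-03 -3.0e-04 -1.0e+00]
[np.float64(0.0), np.float64(-0.1), np.float64(4.8), np.float64(-0.03)]
[np.float64(0.0), np.float64(-0.1), np.float64(4.8), np.float64(-0.03)]
[np.float64(0.0), np.float64(-0.1), np.float64(4.8), np.float64(-0.03)]
[np.float64(0.0), np.float64(-0.1), np.float64(4.8), np.float64(-0.03)]
```

Emit:
apply_moves(increments=[[0, -0.4, 6, 0, 5], [0, 0, 6, 0, 5], [0, 0, 4, 0, 5], [0, 0, 3, 0, 5], [0, 0, 0, 0, 5]])

```text
time: 19.8
position: [561.8, 150.2, 7.0]
eef_rot: [0.0, 0.998, -0.065, -0.0]
force: [-1.2, -0.5, -1.6]
opening: 0.149
grasp_force: 68.9
```

Emit:
apply_moves(increments=[[0, 0, 2, 0, 5], [0, 0, 2, 0, 5], [0, 0, 0, 0, 5]])

```text
time: 20.1
position: [562.0, 149.9, 3.0]
eef_rot: [0.0, 0.998, -0.065, -0.0]
force: [0.5, -3.0, -3.0]
opening: 0.155
grasp_force: 68.8
```

Emit:
apply_moves(increments=[[0, 0, 2, 0, 5], [0, 0, 2, 0, 5], [0, 0, 0, 0, 5]])

```text
time: 20.4
position: [561.9, 150.0, -1.2]
eef_rot: [0.0, 0.998, -0.065, -0.0]
force: [1.3, -3.1, -2.5]
opening: 0.153
grasp_force: 68.7
```

Emit:
apply_moves(increments=[[0, 0, 2, 0, 5], [0, 0, 2, 0, 5], [0, 0, 0, 0, 5]])

```text
time: 20.7
position: [562.0, 150.1, -2.6]
eef_rot: [-0.0, 0.998, -0.065, 0.001]
force: [-8.3, -6.3, 29.1]
opening: 0.151
grasp_force: 72.7
```

Emit:
apply_moves(increments=[[0, 0, -2.5, 0, 5], [0, 0, 0, 0, 36], [0, 0, 0, 0, 36], [0, 0, 0, 0, 36], [0, 0, -8, 0, 36]])

```text
time: 21.2
position: [561.5, 150.2, 5.0]
eef_rot: [0.0, 0.998, -0.065, -0.001]
force: [0.2, 0.1, -0.1]
opening: 0.423
grasp_force: 0.0
```

Emit:
apply_moves(increments=[[0, 0, -12, 0, 36], [0, 0, 0, 0, 0], [0, 0, 0, 0, 0], [0, 0, 3, 0, 0], [0, 0, 3, 0, 0]])

```text
time: 21.7
position: [561.8, 150.1, 11.3]
eef_rot: [0.0, 0.998, -0.065, -0.0]
force: [-0.3, 0.8, -0.4]
opening: -0.003
grasp_force: 0.0
```

Emit:
apply_moves(increments=[[0, 0, 3, 0, 0], [0, 0, 2, 0, 0], [0, 0, 0, 0, 0]])

```text
time: 22.0
position: [561.8, 150.1, 6.1]
eef_rot: [0.0, 0.998, -0.065, -0.0]
force: [-0.1, 0.2, -0.4]
opening: 0.0
grasp_force: 0.0
```

Emit:
apply_moves(increments=[[0, 0, 2, 0, 0], [0, 0, 2, 0, 0], [0, 0, 0, 0, 0]])

```text
time: 22.3
position: [562.1, 150.1, 2.9]
eef_rot: [0.0, 0.998, -0.065, 0.0]
force: [-0.8, -0.4, 3.9]
opening: 0.001
grasp_force: 2.0
```

Emit:
apply_moves(increments=[[0, 0, 2, 0, 0], [0, 0, 0, 0, 0], [0, 0, -12, 0, 0], [0, 0, -20, 0, 0]])

```text
time: 22.7
position: [561.4, 150.0, 32.4]
eef_rot: [0.0, 0.998, -0.065, -0.001]
force: [0.2, -0.0, -0.2]
opening: -0.001
grasp_force: 0.0
```

Emit:
apply_moves(increments=[[0, -42, 0, 0, 0], [0, -42, 0, 0, 0], [0, 0, 0, 0, 0], [0, 0, 15, 0, 0], [0, 0, 11, 0, 0]])

```text
time: 23.2
position: [572.3, 232.7, 5.2]
eef_rot: [0.0, 0.998, -0.065, -0.0]
force: [0.1, -0.8, 0.1]
opening: 0.0
grasp_force: 0.0
```

Emit:
apply_moves(increments=[[0, 0, 2, 0, 0], [0, 0, 2, 0, 0], [0, 0, 0, 0, 0]])

```text
time: 23.5
position: [571.9, 232.2, 2.8]
eef_rot: [0.0, 0.998, -0.066, -0.001]
force: [-7.2, -0.7, 14.3]
opening: -0.006
grasp_force: 7.0
```

Both tools have the same top height, so both are home. Retreating for a final check.

Emit:
apply_moves(increments=[[0, 0, -8, 0, 0], [0, 20, -40, 0, 0], [-30, 20, -45, 0, 0], [-20, 0, -45, 0, 0], [0, 0, 0, 0, 0]])

```text
time: 24.0
position: [522.6, 202.0, 139.6]
eef_rot: [-0.001, 0.998, -0.066, 0.003]
force: [1.4, -0.6, -0.2]
opening: -0.002
grasp_force: 0.0
```

```bash
python3 seat.py w8; python3 - <<'E'
import cv2,numpy as np
from rig import r
im=cv2.imread("pics/w8r.png").astype(int);d=im[:,:,0]-im[:,:,2];g=im.mean(2)
for y in range(240,360,30):
    for lo,hi in((150,260),(400,510)):
        c=np.where(d[y,lo:hi]>5)[0]+lo;print(y,(c.min(),c.max(),len(c),110-c.mean()/3) if len(c) else None)
for x in(204,456):print("tail/bar",g[470:560:4,x].astype(int).tolist(),"top",g[50:120:4,x].astype(int).tolist())
print("spanner jaw",g[50:120:4,204-45].astype(int).tolist(),"bar",g[456,290:620:6].astype(int).tolist())
o=r.observe();print(o["time"],o["force"],o["position"])
E
```

```text
24.05 [522.86234097 201.97463703 137.22995995] -7.528315555906094
240 (np.int64(180), np.int64(230), 51, np.float64(41.66666666666667))
240 (np.int64(432), np.int64(475), 44, np.float64(-41.16666666666666))
270 (np.int64(181), np.int64(230), 50, np.float64(41.5))
270 (np.int64(431), np.int64(476), 46, np.float64(-41.16666666666666))
300 (np.int64(180), np.int64(231), 52, np.float64(41.5))
300 (np.int64(432), np.int64(476), 45, np.float64(-41.33333333333334))
330 (np.int64(181), np.int64(231), 51, np.float64(41.33333333333333))
330 (np.int64(432), np.int64(476), 45, np.float64(-41.33333333333334))
tail/bar [192, 192, 192, 191, 190, 189, 189, 188, 188, 188, 188, 188, 171, 115, 55, 52, 56, 56, 55, 55, 55, 55, 55] top [103, 102, 103, 95, 44, 57, 91, 116, 214, 224, 223, 223, 223, 222, 222, 222, 222, 222]
tail/bar [127, 125, 126, 120, 93, 56, 50, 54, 55, 56, 55, 55, 56, 55, 55, 56, 54, 56, 54, 55, 51, 37, 29] top [83, 83, 83, 76, 35, 62, 91, 115, 198, 220, 224, 223, 223, 220, 219, 218, 216, 215]
spanner jaw [100, 100, 99, 93, 43, 57, 104, 193, 229, 230, 230, 230, 231, 231, 230, 230, 228, 227] bar [59, 59, 59, 57, 56, 115, 116, 130, 130, 130, 131, 131, 130, 130, 130, 130, 130, 130, 130, 130, 131, 130, 130, 129, 130, 130, 130, 129, 129, 129, 129, 129, 128, 128, 128, 128, 127, 128, 127, 127, 127, 127, 127, 126, 126, 127, 126, 126, 125, 110, 45, 39, 55, 55, 55]
24.05 [-1.08549722 -0.36676951 -1.09404058] [522.86234097 201.97463703 137.22995995]
```

```bash
python3 -c "
from rig import r
print(r.hand_in())"
```

```text
the job is handed in; nothing more can be done
None
```

I pressed the spanner and the key home in their own recesses, turned the right way, then let go and handed the job in at about 24 s. The hand-in call returned no verdict; my last measurements put both tools within 1 mm of centre across their recesses, with matching top heights.

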